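# Close the balance's draught shield and tare it

## Robot

A 6-joint arm with a two-finger parallel gripper is mounted at the origin on the work surface. World frame = base frame: x ahead of the robot, y to its left, z up, the work surface at z = 0. Lengths are in mm, angles in rad, forces in N, time in s.
With the tool pointing down it reaches from about 275 to 750 mm from the base axis. Payload 10.2 kg.
Tool frame: the origin (TCP) lies midway between the tips of the shut fingers; the grasp point (between the pads) lies 19 mm behind it; z points along the fingers, y is the direction in which the jaws open and shut (so a half turn about z gives the same grasp; the last joint's range is limited). The gripper opens to 85 mm and grips with 20 to 120 N. Pads are 22 mm wide; open, the fingers measure 114 mm over their backs; the gripper's body (76 mm by 85 mm) begins 54 mm behind the grasp point. The pads swing forward as they close: fully open they stand 13 mm farther back than shut.
Start: joints at [0.895, 0.313, 1.498, -0, 1.331, -0.223], TCP at [229.693, 472.094, 231.294] pointing down, gripper open.
Joint ranges: [-2.94, 2.94], [-0.97, 2.17], [0.19, 2.56], [-1.23, 4.37], [0.02, 3.11], [-2.88, 2.88]. Speed limits (rad/s): [2.39, 2.39, 3.01, 3.14, 3.14, 3.14].

## Interface

Orientations are given as a unit quaternion [w, x, y, z].
In Python, from rig import sense, optics, ctrl gives the robot as it stands.
- The arm moves only by the tool play_rows, never from a script. Its argument "plan" is a list of rows, each a list of 7 numbers: the shift along the world's x, y, z in mm, then the turn, a rotation vector about the world's x, y, z in rad, then the opening, from -1 (shut) to 1 (fully open), so that 0 is half open. A call has 1 to 5 rows; each row shifts and turns the pose as measured when the row begins; what a row does not reach is not made up. A row lasts 1/12 s, in which the tool goes at most 41.7 mm and 7.16 degrees, less where a joint would pass 70% of its speed; a pose out of reach is approached as far as the arm can. A call is refused whole if a number of a shift passes 41.7 or a number of a turn 0.125, either way. A call with a gripper value outside its range is refused whole. The fingers move at their own pace and stop on an object; "grip_force" is the grip in N (left out, the last holds). Time passes only in rows, so rows that do not move let the fingers close. It gives the time, the measured TCP pose, the force and the opening at its end, in the units of the state.
- sense(): the state, without advancing time (a new reading comes with each control period).
- optics.capture(name): name is "scene" or "top" or "wrist"; returns a dict with "img" (384x512x3 uint8, blue, green, red), "fx", "fy", "cx", "cy" (pixels), "world_to_cam" (4x4, takes a point from world to camera coordinates). Camera axes: x right, y up, looking along -z (the intrinsics and any distortion apply to the point x, -y, -z); pixel columns grow to the right and rows downward; lengths in mm; the calibration is good to about 2 mm. A picture is of the moment at which its call begins. There is no depth.
- ctrl.finish_job(): hands the job in, once; it reports no verdict.
The state is a dict: "time_s": time; "joints": joint angles; "dq": joint speeds; "tau": joint torques, N m; "eef_pos": TCP position; "ee_rot": TCP orientation; "force": force on the tool from outside, world axes, zero at the start; "wrist_torque": the same for the moment, N m; "grip_width": opening from 0.0 (shut) to 1.0 (fully open).
Only numpy, scipy, OpenCV 4.12 (cv2) and the standard library are available. Lean on these libraries where they do the work, as an engineer would, in place of code of your own. Each camera call takes 0.05 s, during which the arm holds its last target. There are 200 camera calls.

## Task

A weighing bottle stands on the pan and the balance is to be tared. With your fingertips, gently slide the open top door and the open right-hand door of the glass draught shield fully shut, and when both are shut press the long tare key in the middle of the front panel all the way down and let it spring back. Nothing is picked up: the weighing bottle and everything around the balance stay where they are, and the other keys and the left door are left alone.

Things in the scene. Friction and masses are not known exactly. Their poses are not given: they have to be found in the camera images.
- balance: Laboratory balance with glass draught shield, fixed, 350 mm deep, 210 wide, roof 236 high. Origin: bench level under its middle. x runs from its front (keys, facing the robot) to its back, y to its left seen from the robot, z up. Glass chamber at x -70 to 90 mm, y within 105; behind it, to x 170, a housing 228 mm high. Delicate: no push on it may exceed 40 N, no door 0.5 m/s.
- door_top (a joint): Top glass door, a 160 x 172 mm pane in the roof, upper face 235 mm above the bench. Slides along the balance's x: 0 = fully shut (front end of travel), up to 0.11 m as it is slid to the back. Starts part open. About 2 N slides it; it stays where it is left.
- door_top_grip (a point): Middle of the top door's finger grip, an upright grey bar near the door's front edge: 12 mm thick (balance x), 80 mm long (balance y), 24 mm tall, from 235 to 259 mm above the bench; this point is at 247 mm. Moves with the door.
- door_right (a joint): Right-hand glass door (balance's -y side, the robot's right), an upright pane 156 mm long, outer face at y -102.5 mm. Slides along the balance's x: 0 = fully shut (front end of travel), up to 0.11 m as it is slid to the back. Starts part open. About 2 N slides it; it stays where it is left.
- door_right_grip (a point): Middle of the right door's finger grip, an upright grey tab on the outside of the pane near its front edge: 12 mm thick (balance x), standing out 24 mm from the pane (balance y -102.5 to -126.5), from 130 to 220 mm above the bench; this point is at 175 mm. The roof rail above reaches out to y -104 only. Moves with the door.
- door_left (a joint): Left-hand glass door, the mirror image of the right one. Already shut (0) and is to stay shut.
- key_tare (a joint): Tare key on the key ledge, the long bar key in the middle: 20 mm (balance x) by 64 mm (balance y). 0 = up, 0.004 m = fully down; needs about 1.5 N to start moving and 4 N to be fully down, and springs back.
- key_tare_top (a point): Middle of the top face of the tare key, 72 mm above the bench when up. The key ledge around it is 64 mm high; 22 mm behind the key's middle begins a slanted display hood up to 87 mm high, and 80 mm behind it stands the glass front of the chamber. Moves with the key.
- key_left (a joint): Small round key, 16 mm across, 72 mm to the left of the middle of the tare key, same height and travel. Not to be pressed.
- key_right (a joint): Small round key, 16 mm across, 72 mm to the right of the middle of the tare key, same height and travel. Not to be pressed.
- weighing_bottle_center (a point): Centre of the stoppered glass weighing bottle, 38 mm across and 52 mm tall, which stands on the pan (90 mm across, its top 80 mm above the bench) inside the chamber. Stays where it is.
- sample_bottle_center (a point): Bystander, centre of its height: white plastic screw-cap sample jar, 52 mm across, 95 mm tall, beside the balance on its right. Stays where it is.
- reagent_bottle_center (a point): Bystander, centre of its height: brown glass bottle with black cap, 60 mm across, 130 mm tall, beside the balance on its left. Stays where it is.
- flask_center (a point): Bystander, centre of its height: conical glass flask, 82 mm across the foot, 116 mm tall. Stays where it is.
- wash_bottle_center (a point): Bystander, centre of its height: white plastic wash bottle with a thin spout, 66 mm across, body and cap 142 mm tall, spout tip at 175 mm. Stays where it is.
- beaker_center (a point): Bystander, centre of its height: glass beaker, 68 mm across, 90 mm tall. Stays where it is.
- weight_block_center (a point): Bystander, centre of its height: wooden block of 70 x 140 x 30 mm with four steel calibration weights standing in it, 70 mm tall in all; this point is 15 mm up. Stays where it is.
- spatula_center (a point): Bystander, middle of the thin steel laboratory spatula, about 195 mm long and 14 mm wide, lying on the bench along the left side of the balance. Stays where it is.

How it is judged (in metres and radians):
On the way, in this order (a step that is already met when the one before it is completed fails the run):
1. the top door and the right-hand door are both fully shut (value of joint each of door_top, door_right below 0.003 m), for 0.2 s.
2. with the doors shut, the tare key is pressed down (all of step 1 and value of joint key_tare above 0.0028 m), for 0.05 s.
At the end, for the whole second after the job is handed in: Top, right-hand and left doors within 3 mm of fully shut, the tare key sprung back up (within 1 mm), the weighing bottle within 10 mm of where it was on the pan (all of step 1 and value of joint door_left below 0.003 m and value of joint key_tare below 0.001 m and distance of weighing_bottle_center from where it was at the start of the episode below 0.01 m); the robot touches nothing.
It fails at once if the tare key was pressed while a door was open (value of joint key_tare above 0.002 m and value of joint any of door_top, door_right above 0.006 m).
It fails at once if another key was pressed or the left door was opened (value of joint any of key_left, key_right above 0.0025 m or value of joint door_left above 0.01 m).
It fails at once if the balance was pushed roughly (over 45 N) or a door was slammed (over 0.6 m/s) (contact force between the arm and balance above 45 N or velocity of joint any of door_top, door_right below -0.6 m/s).
It fails at once if the weighing bottle was shifted more than 12 mm, lifted or tipped (distance of weighing_bottle_center from where it was at the start of the episode above 0.012 m or angle between weighing_bottle_center's own z axis and vertical above 0.35 rad).
It fails at once if something beside the balance was moved more than 25 mm or lifted (distance of any of sample_bottle_center, reagent_bottle_center, flask_center, wash_bottle_center, beaker_center, weight_block_center, spatula_center from where it was at the start of the episode above 0.025 m).
It also fails if it takes over 53 s, if anything falls off the work surface, if the arm or the gripper's body presses on something with over 40 N, if the wrist force passes 120 N, or if a joint passes its speed limit or range.

## Working session

There is one attempt and no reset: what is moved stays moved. The work goes in short steps, Python scripts to look and compute and a tool call to move; the robot and the scene stay as the last step left them, time stands still between calls to the robot, and variables do not carry over. Pictures are saved under pics/ and viewed, about 8 in all and at most 12, crops included, and the job is handed in when it is done.

Besides the shell and the picture viewer there is one more tool, called after "Emit:" as name(argument=value, ...) on one line, values as JSON. play_rows: Moves the arm, as the interface text tells. Its arguments: {"type":"object","properties":{"plan":{"type":"array"},"grip_force":{"type":"number"}},"required":["plan"]}

```bash
ls; mkdir -p pics; python3 - <<'E'
from rig import sense, optics
import cv2,numpy as np
s=sense(); print({k:np.round(v,3).tolist() for k,v in s.items()})
for n in ("scene","top"):
    c=optics.capture(n); cv2.imwrite(f"pics/{n}0.png",cv2.resize(c["img"],(800,600),interpolation=cv2.INTER_CUBIC)); cv2.imwrite(f"{n}raw.png",c["img"])
    print(n,{k:(np.round(v,3).tolist()) for k,v in c.items() if k!="img"})
E
```

```text
pics
{'time_s': 0.0, 'joints': [0.895, 0.313, 1.498, -0.0, 1.331, -0.223], 'dq': [0.002, 0.0, 0.001, -0.002, 0.0, -0.0], 'tau': [0.0, -41.227, -25.974, -0.0, 0.004, 0.0], 'eef_pos': [229.533, 471.884, 230.725], 'ee_rot': [-0.0, 0.224, 0.974, -0.001], 'force': [-0.86, -0.019, 0.733], 'wrist_torque': [0.004, 0.04, 0.036], 'grip_width': 1.001}
scene {'fx': 411.974, 'fy': 411.974, 'cx': 255.635, 'cy': 187.537, 'world_to_cam': [[-0.87, -0.493, 0.005, 478.881], [0.451, -0.791, 0.413, -332.145], [-0.2, 0.362, 0.911, -1226.646], [0.0, 0.0, 0.0, 1.0]]}
top {'fx': 369.6, 'fy': 369.6, 'cx': 253.503, 'cy': 193.519, 'world_to_cam': [[0.001, -1.0, -0.014, 3.032], [0.994, -0.0, 0.11, -591.41], [-0.11, -0.014, 0.994, -1093.736], [0.0, 0.0, 0.0, 1.0]]}
```

View pics/scene0.png

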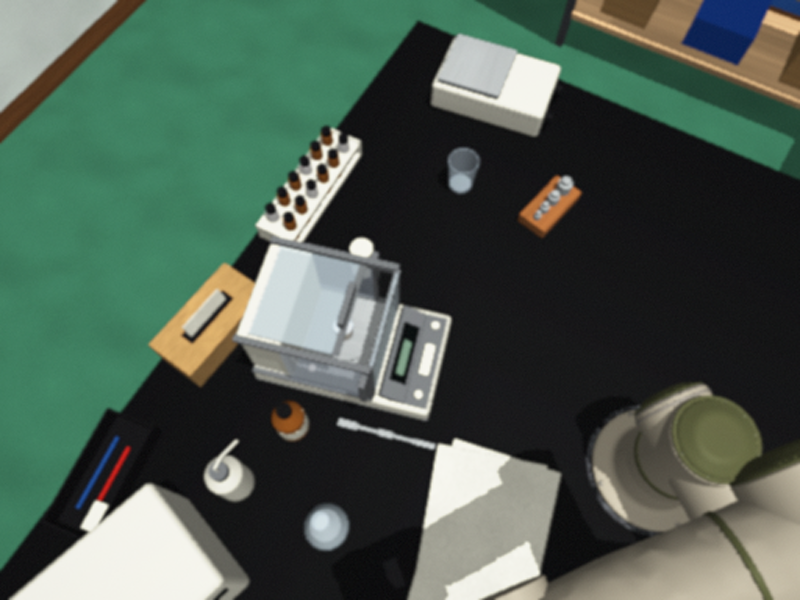

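View pics/top0.png

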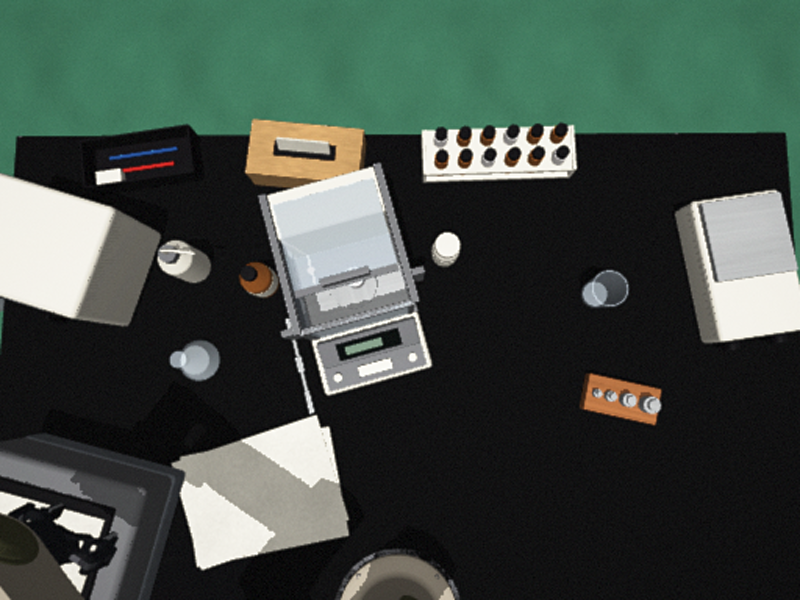

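The scene and top views show the balance yawed about 15°. In the top view (800 px scale) the tare key is at about (376,367), the small keys at (338,378) and (412,357), the top grip bar at (345,276), and the right grip tab at (417,271). The sample jar at (446,248) is close to that tab.

```bash
cat > h.py <<'E'
import numpy as np, cv2
from rig import sense, optics
def ray(c,u,v):
    M=np.array(c["world_to_cam"]);R=M[:3,:3];o=-R.T@M[:3,3]
    d=R.T@np.array([(u-c["cx"])/c["fx"],-(v-c["cy"])/c["fy"],-1.]);return o,d
def onz(c,u,v,z):
    o,d=ray(c,u,v);return o+d*(z-o[2])/d[2]
def proj(c,p):
    M=np.array(c["world_to_cam"]);q=M[:3,:3]@np.asarray(p,float)+M[:3,3]
    return c["cx"]+c["fx"]*q[0]/-q[2], c["cy"]-c["fy"]*q[1]/-q[2]
E
python3 - <<'E'
from h import *
c=optics.capture("top");g=c["img"].min(2)
# bright blobs in key panel
m=(g>185).astype(np.uint8); n,l,st,ce=cv2.connectedComponentsWithStats(m)
for i in range(1,n):
    u,v=ce[i]
    if 200<u<290 and 200<v<260: print(st[i].tolist(),ce[i].round(1),onz(c,u,v,72).round(1))
# weighing panel dark-grey
crop=c["img"][90:265,155:300]
cv2.imwrite("pics/crop1.png",cv2.resize(crop,None,fx=3.4*1,fy=3.4,interpolation=cv2.INTER_CUBIC))
E
```

```text
[200, 200, 76, 53, 389] [237.8 226.7] [489.8  48.5  72. ]
[227, 203, 1, 1, 1] [227. 203.] [559.1  80.6  72. ]
[222, 205, 1, 1, 1] [222. 205.] [553.2  95.3  72. ]
[218, 206, 1, 1, 1] [218. 206.] [550.2 107.   72. ]
[201, 210, 2, 1, 2] [201.5 210. ] [538.5 155.3  72. ]
[262, 226, 5, 6, 24] [263.7 228.3] [485.3 -27.   72. ]
[229, 229, 22, 12, 143] [239.6 234.8] [466.2  43.   72. ]
[214, 239, 5, 6, 23] [216.  241.6] [446.6 111.7  72. ]
```

View pics/crop1.png

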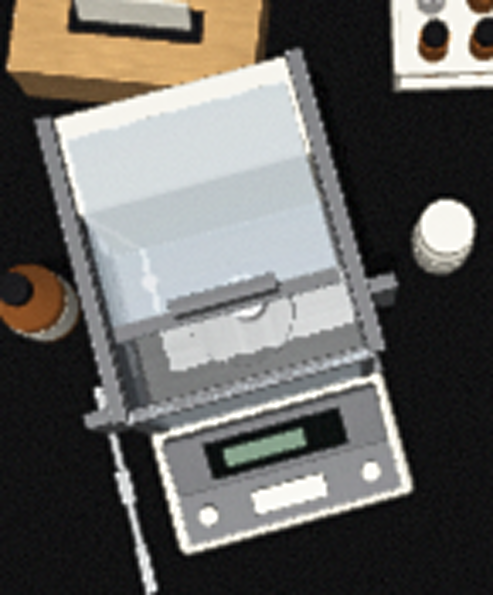

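```bash
cat >> h.py <<'E'
ex=np.array([.9632,.2688,0]);ey=np.array([-.2688,.9632,0]);K=np.array([466.,42.6,0]);O=K+150*ex
def W(x,y,z): return O+x*ex+y*ey+[0,0,z]
def B(p): d=np.asarray(p)-O; return np.array([d@ex,d@ey,p[2]])
E
python3 - <<'E'
from h import *
c=optics.capture("top");s=optics.capture("scene")
f=lambda a,b:(155+(a-.0)/3.4,90+b/3.4)
for n,a,b,z in [("bar L",168,305,259),("bar R",277,283,259),("bar topback R",276,274,259),("barL back",168,298,259),("tab outer",396,280,220),("tab front",397,292,220),("pan edge roof R front",383,348,236),("jar",443,225,95)]:
    p=onz(c,*f(a,b),z); print(n,p.round(1),B(p).round(1))
print("origin",O, "front panel corners chk", proj(c,W(-175,105,64)),proj(c,W(-175,-105,64)))
img=s["img"].copy()
x,y=int(proj(s,W(0,-50,220))[0]),int(proj(s,W(0,-50,220))[1]);print(x,y)
cv2.imwrite("pics/crop2.png",cv2.resize(img[140:275,140:300],None,fx=4,fy=4,interpolation=cv2.INTER_CUBIC))
E
```

```text
bar L [600.3 120.4 259. ] [  0.3  38.8 259. ]
bar R [616.3  42.1 259. ] [ -5.4 -40.9 259. ]
bar topback R [622.9  42.8 259. ] [  1.2 -42.  259. ]
barL back [605.4 120.5 259. ] [  5.2  37.6 259. ]
tab outer [625. -45. 220.] [ -20.4 -127.1  220. ]
tab front [615.9 -45.7 220. ] [ -29.3 -125.3  220. ]
pan edge roof R front [571.8 -34.7 236. ] [ -68.9 -102.9  236. ]
jar [693.7 -89.7  95. ] [  33.8 -188.6   95. ]
origin [610.48  82.92   0.  ] front panel corners chk (np.float64(207.45369442795698), np.float64(252.92434389709143)) (np.float64(276.7799241622368), np.float64(233.54781121034677))
226 183
```

View pics/crop2.png

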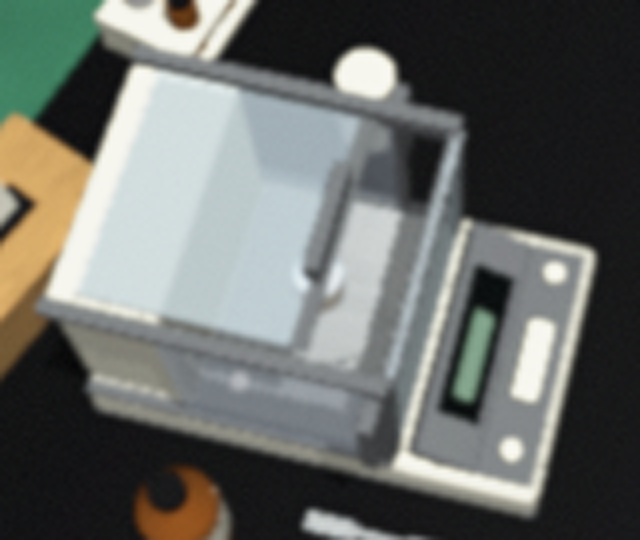

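The tare key midpoint and the 144 mm between the small keys match the given sizes. The bar ends fall at y ±40 and the tab edge at y −127, as they should. In balance x the top bar is at about 0 and the right tab about −25. The scene crop agrees: bar at (330,220), tare key at (535,360).

I'll move up and over, closing the fingers and turning the tool +0.72 rad about z.

Emit:
play_rows(plan=[[0, 0, 40, 0, 0, 0, -1], [0, 0, 40, 0, 0, 0, -1], [20, -20, 0, 0, 0, 0.1, -1], [27, -25, 0, 0, 0, 0.1, -1], [27, -25, 0, 0, 0, 0.1, -1]], grip_force=40)

```text
time_s: 0.67
eef_pos: [300.8, 401.9, 313.5]
ee_rot: [0.0, 0.068, 0.998, -0.002]
force: [0.4, 0.0, 0.4]
grip_width: 0.297
```

Emit:
play_rows(plan=[[27, -25, 0, 0, 0, 0.1, -1], [27, -25, 0, 0, 0, 0.1, -1], [27, -25, 0, 0, 0, 0.1, -1], [27, -25, 0, 0, 0, 0.1, -1], [27, -25, 0, 0, 0, 0, -1]])

```text
time_s: 1.08
eef_pos: [440.3, 270.2, 314.3]
ee_rot: [0.001, -0.146, 0.989, -0.001]
force: [0.6, 0.4, 0.5]
grip_width: 0.002
```

Emit:
play_rows(plan=[[27, -25, 0, 0, 0, 0, -1], [27, -25, 0, 0, 0, 0, -1], [27, -25, 0, 0, 0, 0, -1], [27, -25, 0, 0, 0, 0, -1], [0, 0, 0, 0, 0, 0, -1]])

```text
time_s: 1.5
eef_pos: [555.9, 159.2, 312.8]
ee_rot: [0.001, -0.144, 0.99, -0.002]
force: [-0.5, -0.1, -0.6]
grip_width: 0.003
```

Emit:
play_rows(plan=[[30, -23, 0, 0, 0, 0, -1], [30, -23, 0, 0, 0, -0.015, -1], [28, -21, 0, 0, 0, 0, -1], [0, 0, -20, 0, 0, 0, -1], [0, 0, 0, 0, 0, 0, -1]])

```text
time_s: 1.92
eef_pos: [646.9, 88.2, 290.8]
ee_rot: [0.0, -0.135, 0.991, -0.002]
force: [0.7, -0.2, -1.2]
grip_width: -0.005
```

```bash
python3 - <<'E'
from h import *
s=sense();print(s["eef_pos"],B(s["eef_pos"]).round(1),s["ee_rot"])
c=optics.capture("wrist");w=c["img"];t=optics.capture("top")["img"][80:270,150:310]
o=np.zeros((384,836,3),np.uint8);o[:,:512]=w;o[:380,516:836]=cv2.resize(t,(320,380),interpolation=cv2.INTER_CUBIC);cv2.imwrite("pics/w1.png",cv2.resize(o,(800,367)))
E
```

```text
[646.93522762  88.21332455 290.84164645] [ 36.5  -4.7 290.8] [ 3.21322357e-05 -1.34786428e-01  9.90873472e-01 -1.54257278e-03]
```

View pics/w1.png

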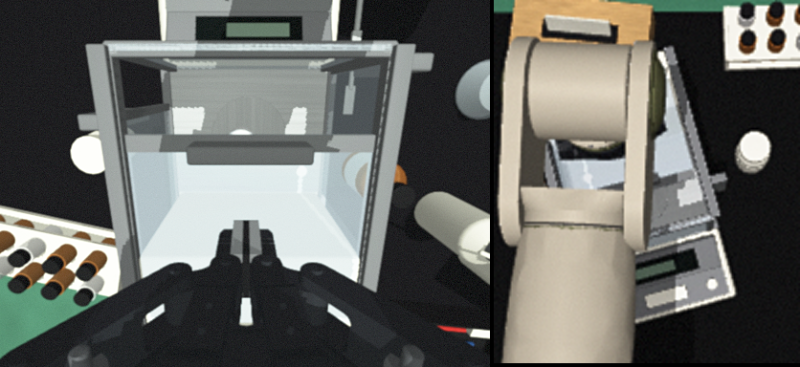

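The wrist view shows the closed fingers at (245,230), centred behind the bar at (250,155) and parallel to it. I'll lower to z 247.

Emit:
play_rows(plan=[[0, 0, -20, 0, 0, 0, -1], [0, 0, -16, 0, 0, 0, -1], [0, 0, -6, 0, 0, 0, -1], [0, 0, 0, 0, 0, 0, -1]])

```text
time_s: 2.35
eef_pos: [645.3, 92.3, 258.6]
ee_rot: [0.007, -0.137, 0.991, -0.003]
force: [0.1, -0.8, -0.4]
grip_width: 0.004
```

Emit:
play_rows(plan=[[-5, -1.3, 0, 0, 0, 0, -1], [-5, -1.3, 0, 0, 0, 0, -1], [-5, -1.3, 0, 0, 0, 0, -1], [-5, -1.3, 0, 0, 0, 0, -1], [-5, -1.3, 0, 0, 0, 0, -1]])

```text
time_s: 2.77
eef_pos: [618.2, 87.0, 264.0]
ee_rot: [0.01, -0.138, 0.99, -0.003]
force: [-0.6, -0.1, -0.0]
grip_width: -0.001
```

```bash
python3 - <<'E'
from h import *
s=sense();print({k:np.round(v,3).tolist() for k,v in s.items()},B(s["eef_pos"]).round(1))
E
```

```text
{'time_s': 2.767, 'joints': [-0.047, 0.51, 1.127, -0.003, 1.484, -1.895], 'dq': [-0.033, -0.178, 0.255, -0.0, -0.085, -0.033], 'tau': [0.337, -50.146, -28.043, -0.003, 0.064, 0.045], 'eef_pos': [618.235, 86.955, 263.956], 'ee_rot': [0.01, -0.138, 0.99, -0.003], 'force': [-0.609, -0.139, -0.034], 'wrist_torque': [0.005, 0.008, -0.016], 'grip_width': -0.001} [  8.6   1.8 264. ]
```

Emit:
play_rows(plan=[[14, 4, 6, 0, 0, 0, -1], [14, 4, 0, 0, 0, 0, -1], [0, 0, 0, 0, 0, 0, -1]])

```text
time_s: 3.02
eef_pos: [644.4, 94.5, 272.0]
ee_rot: [0.01, -0.138, 0.99, -0.003]
force: [0.4, -0.1, -0.1]
grip_width: -0.003
```

Emit:
play_rows(plan=[[0, 0, -10, 0, 0, 0, -1]])

```text
time_s: 3.1
eef_pos: [644.7, 94.3, 263.8]
ee_rot: [0.012, -0.138, 0.99, -0.004]
force: [0.5, -0.1, 0.6]
grip_width: -0.001
```

Emit:
play_rows(plan=[[0, 0, 0, 0, 0, 0, -1]])

```text
time_s: 3.18
eef_pos: [643.7, 94.1, 261.4]
ee_rot: [0.01, -0.138, 0.99, -0.003]
force: [-0.3, 0.4, -0.0]
grip_width: 0.002
```

Emit:
play_rows(plan=[[0, 0, -8, -0.003, 0.02, 0, -1], [0, 0, -5, 0, 0, 0, -1]])

```text
time_s: 3.35
eef_pos: [642.7, 93.8, 248.1]
ee_rot: [-0.0, -0.138, 0.99, -0.004]
force: [-0.2, 0.6, -0.9]
grip_width: 0.006
```

Emit:
play_rows(plan=[[0, 0, 0, 0, 0, 0, -1]])

```text
time_s: 3.43
eef_pos: [642.1, 93.7, 246.7]
ee_rot: [-0.002, -0.138, 0.99, -0.003]
force: [-0.6, 0.3, -0.8]
grip_width: -0.0
```

Now at z 247 and untilted. I'll pull toward the front (−ex) while watching z.

Emit:
play_rows(plan=[[-6, -1.7, 0, 0, 0, 0, -1], [-6, -1.7, 0, 0, 0, 0, -1]])

```text
time_s: 3.6
eef_pos: [629.8, 90.2, 245.2]
ee_rot: [-0.003, -0.138, 0.99, -0.003]
force: [-0.1, 1.0, 0.9]
grip_width: -0.003
```

Emit:
play_rows(plan=[[-6, -1.7, 0, 0, 0, 0, -1], [-6, -1.7, 0, 0, 0, 0, -1]])

```text
time_s: 3.77
eef_pos: [617.3, 86.8, 244.9]
ee_rot: [-0.002, -0.138, 0.99, -0.003]
force: [2.6, 1.3, 0.8]
grip_width: 0.001
```

Emit:
play_rows(plan=[[-8, -2.2, 0, 0, 0, 0, -1], [-8, -2.2, 0, 0, 0, 0, -1], [-8, -2.2, 0, 0, 0, 0, -1]])

```text
time_s: 4.02
eef_pos: [593.0, 80.0, 245.0]
ee_rot: [-0.0, -0.138, 0.99, -0.003]
force: [2.0, 0.5, -0.5]
grip_width: 0.004
```

Emit:
play_rows(plan=[[-7, -2, 0, 0, 0, 0, -1], [-6, -1.7, 0, 0, 0, 0, -1]])

```text
time_s: 4.18
eef_pos: [579.2, 76.2, 245.0]
ee_rot: [0.001, -0.138, 0.99, -0.003]
force: [1.6, 0.3, 0.2]
grip_width: -0.003
```

Emit:
play_rows(plan=[[-4, -1.1, 0, 0, 0, 0, -1]])

```text
time_s: 4.27
eef_pos: [574.8, 75.0, 245.0]
ee_rot: [0.001, -0.138, 0.99, -0.003]
force: [1.7, -0.1, -0.6]
grip_width: 0.0
```

Emit:
play_rows(plan=[[-4, -1.1, 0, 0, 0, 0, -1]])

```text
time_s: 4.35
eef_pos: [570.5, 73.8, 245.0]
ee_rot: [0.001, -0.138, 0.99, -0.003]
force: [1.1, 0.5, -1.0]
grip_width: 0.002
```

Emit:
play_rows(plan=[[-4, -1.1, 0, 0, 0, 0, -1]])

```text
time_s: 4.43
eef_pos: [567.3, 72.9, 245.2]
ee_rot: [0.003, -0.138, 0.99, -0.003]
force: [33.0, 10.1, -11.2]
grip_width: -0.002
```

Emit:
play_rows(plan=[[-3, -0.8, 0, 0, 0, 0, -1]])

```text
time_s: 4.52
eef_pos: [567.4, 72.9, 245.3]
ee_rot: [0.008, -0.138, 0.99, -0.002]
force: [32.2, 9.2, -14.1]
grip_width: -0.003
```

It hit the stop at about 34 N, so the top door is shut. I'll back off and rise, then move to the right-hand side at z 300.

Emit:
play_rows(plan=[[5, 1.4, 0, 0, 0, 0, -1], [7, 2, 0, 0, 0, 0, -1], [0, 0, 25, 0, 0, 0, -1], [0, 0, 30, 0, 0, 0, -1], [0, 0, 0, 0, 0, 0, -1]])

```text
time_s: 4.93
eef_pos: [579.4, 76.5, 300.8]
ee_rot: [0.006, -0.138, 0.99, -0.002]
force: [0.1, -0.4, 0.8]
grip_width: 0.002
```

Emit:
play_rows(plan=[[22, -30, 0, 0, 0, 0, -1], [22, -30, 0, 0, 0, 0, -1], [22, -30, 0, 0, 0, 0, -1], [0, 0, 0, 0, 0, 0, -1]])

```text
time_s: 5.27
eef_pos: [646.7, -15.3, 301.8]
ee_rot: [0.006, -0.14, 0.99, -0.002]
force: [-0.3, -0.1, -0.6]
grip_width: -0.004
```

```bash
python3 - <<'E'
from h import *
s=sense();print(s["eef_pos"],B(s["eef_pos"]).round(1),s["ee_rot"].__repr__(),np.round(s["joints"],3))
t=W(8,-121,300)
print(t-s["eef_pos"])
E
```

```text
[646.74891011 -15.34096771 301.82085381] [   8.5 -104.4  301.8] array([ 0.00568992, -0.14008684,  0.9901207 , -0.00207449]) [-0.204  0.563  0.949 -0.     1.618 -2.056]
[  3.96148989 -16.13583229  -1.82085381]
```

Emit:
play_rows(plan=[[5, -17, 0, 0, 0.012, 0, -1], [0, 0, 0, 0, 0, 0, -1]])

```text
time_s: 5.43
eef_pos: [652.4, -34.5, 300.1]
ee_rot: [-0.002, -0.139, 0.99, -0.001]
force: [0.5, 1.1, -0.0]
grip_width: -0.001
```

```bash
python3 - <<'E'
from h import *
s=sense();print(s["eef_pos"],B(s["eef_pos"]).round(1),s["ee_rot"].__repr__())
w=optics.capture("wrist");print([np.round(proj(w,W(*p)),0).tolist() for p in [(-26,-126.5,220),(8,-122,200),(-70,-104,236),(90,-104,236)]])
t=optics.capture("top")["img"][80:270,150:310]
o=np.zeros((384,836,3),np.uint8);o[:,:512]=w["img"];o[:380,516:836]=cv2.resize(t,(320,380),interpolation=cv2.INTER_CUBIC);cv2.imwrite("pics/w2.png",cv2.resize(o,(800,367)))
E
```

```text
[652.37239073 -34.53204528 300.10253285] [   8.8 -124.4  300.1] array([-2.11636666e-03, -1.39165872e-01,  9.90266401e-01, -9.14535203e-04])
[[253.0, 152.0], [259.0, 187.0], [288.0, 90.0], [280.0, 297.0]]
```

View pics/w2.png

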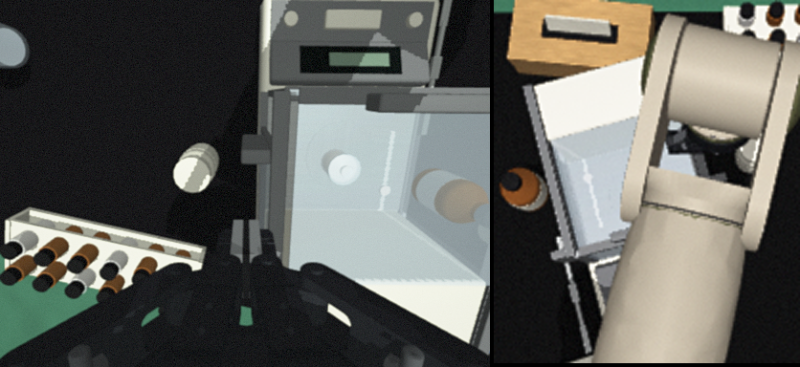

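The wrist view shows the top bar at the front (370–490,100), so the top door is shut. The right tab is at (256,149), right where my model predicts, and the fingers are just behind it. I'll go down outside the rail.

Emit:
play_rows(plan=[[0, 2, -30, 0, 0, 0, -1], [0, 0, -20, 0, 0, 0, -1], [0, 0, 0, 0, 0, 0, -1]])

```text
time_s: 5.78
eef_pos: [651.3, -27.0, 251.1]
ee_rot: [0.0, -0.141, 0.99, -0.001]
force: [-0.8, 0.3, -0.4]
grip_width: -0.001
```

Emit:
play_rows(plan=[[0, 0, -15, 0, 0, 0, -1], [0, 0, -15, 0, 0, 0, -1], [0, 0, 0, 0, 0, 0, -1]])

```text
time_s: 6.03
eef_pos: [652.2, -24.7, 230.9]
ee_rot: [0.006, -0.143, 0.99, -0.003]
force: [0.6, 0.1, -0.9]
grip_width: -0.002
```

Y has drifted to by −115, too near the rail. I'll correct it before going lower.

Emit:
play_rows(plan=[[0, 0, 15, 0, 0, 0, -1], [2, -8, 0, 0, 0.012, 0, -1], [0, 0, 0, 0, 0, 0, -1]])

```text
time_s: 6.28
eef_pos: [654.1, -31.0, 250.9]
ee_rot: [0.002, -0.144, 0.99, -0.003]
force: [-0.1, -0.1, -0.3]
grip_width: 0.003
```

Emit:
play_rows(plan=[[0, -1, -12, 0, 0, 0, -1], [0, 0, 0, 0, 0, 0, -1]])

```text
time_s: 6.45
eef_pos: [654.5, -31.9, 239.3]
ee_rot: [0.002, -0.144, 0.99, -0.003]
force: [0.1, 0.0, -1.5]
grip_width: 0.002
```

Emit:
play_rows(plan=[[0, -1, -12, 0, 0, 0, -1], [0, 0, 0, 0, 0, 0, -1]])

```text
time_s: 6.62
eef_pos: [654.4, -32.7, 227.0]
ee_rot: [0.002, -0.145, 0.989, -0.003]
force: [0.0, 0.1, -1.4]
grip_width: 0.001
```

Emit:
play_rows(plan=[[0, -0.5, -12, 0, 0, 0, -1], [0, 0, 0, 0, 0, 0, -1]])

```text
time_s: 6.78
eef_pos: [654.5, -33.0, 215.4]
ee_rot: [0.002, -0.145, 0.989, -0.003]
force: [-0.6, -0.3, -0.4]
grip_width: -0.001
```

Emit:
play_rows(plan=[[0, -0.5, -12, 0, 0, 0, -1], [0, 0, 0, 0, 0, 0, -1]])

```text
time_s: 6.95
eef_pos: [654.8, -33.3, 204.7]
ee_rot: [0.002, -0.145, 0.989, -0.003]
force: [-0.1, -0.7, -1.2]
grip_width: 0.004
```

Emit:
play_rows(plan=[[0, 0, -12, 0, 0, 0, -1], [0, 0, 0, 0, 0, 0, -1]])

```text
time_s: 7.12
eef_pos: [656.4, -33.5, 197.7]
ee_rot: [0.006, -0.145, 0.989, -0.004]
force: [0.0, -0.5, -0.5]
grip_width: -0.002
```

Emit:
play_rows(plan=[[-6, -1.7, 0, 0, 0, 0, -1], [-6, -1.7, 0, 0, 0, 0, -1]])

```text
time_s: 7.28
eef_pos: [645.0, -36.8, 200.2]
ee_rot: [0.007, -0.145, 0.989, -0.005]
force: [0.8, -0.8, -0.1]
grip_width: 0.001
```

Emit:
play_rows(plan=[[-6, -1.7, 0, 0, 0, 0, -1], [-5, -1.4, 0, 0, 0, 0, -1]])

```text
time_s: 7.45
eef_pos: [633.0, -40.1, 201.1]
ee_rot: [0.008, -0.145, 0.989, -0.005]
force: [1.6, -0.2, -1.6]
grip_width: -0.0
```

Emit:
play_rows(plan=[[-6, -1.5, -2, 0, 0.01, 0, -1], [-5, -1.2, 0, 0, 0, 0, -1]])

```text
time_s: 7.62
eef_pos: [621.0, -43.2, 199.8]
ee_rot: [0.003, -0.145, 0.989, -0.004]
force: [2.5, 0.5, -1.6]
grip_width: 0.003
```

Emit:
play_rows(plan=[[-5, -1.2, 0, 0, 0, 0, -1]])

```text
time_s: 7.7
eef_pos: [615.4, -44.6, 199.8]
ee_rot: [0.003, -0.145, 0.989, -0.004]
force: [2.1, -0.4, 1.4]
grip_width: 0.003
```

Emit:
play_rows(plan=[[-4, -1.1, 0, 0, 0, 0, -1]])

```text
time_s: 7.78
eef_pos: [610.8, -46.0, 199.9]
ee_rot: [0.003, -0.145, 0.989, -0.005]
force: [1.8, 0.2, -0.3]
grip_width: 0.0
```

Emit:
play_rows(plan=[[-3.5, -1, 0, 0, 0, 0, -1]])

```text
time_s: 7.87
eef_pos: [606.8, -47.1, 199.9]
ee_rot: [0.003, -0.145, 0.989, -0.004]
force: [2.1, 1.2, -1.2]
grip_width: 0.001
```

Emit:
play_rows(plan=[[-3, -0.8, 0, 0, 0, 0, -1]])

```text
time_s: 7.95
eef_pos: [603.3, -48.0, 199.9]
ee_rot: [0.003, -0.145, 0.989, -0.004]
force: [1.5, -0.4, -0.4]
grip_width: -0.002
```

Emit:
play_rows(plan=[[-2.5, -0.7, 0, 0, 0, 0, -1]])

```text
time_s: 8.03
eef_pos: [603.1, -48.1, 200.1]
ee_rot: [0.007, -0.145, 0.989, -0.004]
force: [31.3, 7.8, -10.9]
grip_width: -0.002
```

The right door is at its stop, with about 32 N. I'll back off, rise, and check both doors from above on the way to the key.

Emit:
play_rows(plan=[[4, 1, 0, 0, 0, 0, -1], [5, 0, 0, 0, 0.012, 0, -1], [0, -1, 30, 0, 0, 0, -1], [0, -1, 35, 0, 0, 0, -1], [0, 0, 35, 0, 0, 0, -1]])

```text
time_s: 8.45
eef_pos: [608.2, -48.1, 294.5]
ee_rot: [-0.007, -0.145, 0.989, 0.0]
force: [0.4, 0.0, -0.1]
grip_width: -0.0
```

Emit:
play_rows(plan=[[-25, 10, 5, 0, 0, 0, -1], [-30, 20, 0, 0, 0, 0, -1], [-30, 20, 0, 0, 0, 0, -1], [-30, 20, 0, 0, 0, 0, -1], [-25, 20, 0, 0, 0, 0, -1]])

```text
time_s: 8.87
eef_pos: [466.6, 39.9, 306.6]
ee_rot: [-0.002, -0.142, 0.99, -0.003]
force: [0.4, 0.7, 0.5]
grip_width: 0.002
```

```bash
python3 - <<'E'
from h import *
s=sense();print(s["eef_pos"],B(s["eef_pos"]).round(1),s["ee_rot"].round(3))
w=optics.capture("wrist")
t=optics.capture("top")["img"][80:270,150:310]
o=np.zeros((384,836,3),np.uint8);o[:,:512]=w["img"];o[:380,516:836]=cv2.resize(t,(320,380),interpolation=cv2.INTER_CUBIC);cv2.imwrite("pics/w3.png",cv2.resize(o,(800,367)))
E
```

```text
[466.63055253  39.93383913 306.61732615] [-150.1   -2.7  306.6] [-0.002 -0.142  0.99  -0.003]
```

View pics/w3.png

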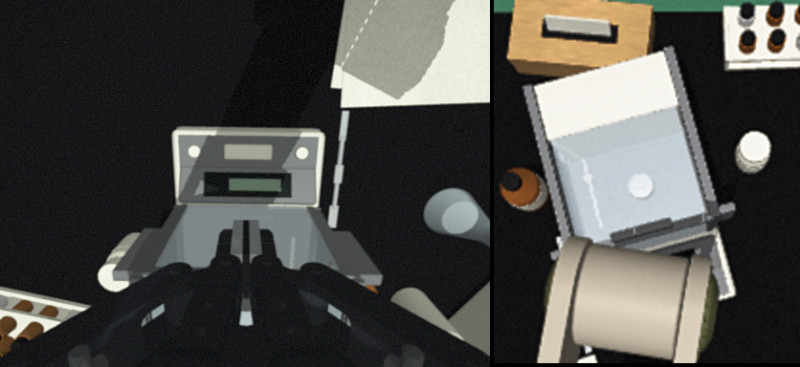

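The top view shows both doors at the front: top bar at (645,228), and the right tab at (722,211) mirroring the left one at (565,252). The TCP is over the tare key, so I'll descend, checking for drift.

Emit:
play_rows(plan=[[-1, 3, -35, 0, 0, 0, -1], [0, 0, -35, 0, 0, 0, -1], [0, 0, -35, 0, 0, 0, -1], [0, 0, -35, 0, 0, 0, -1], [0, 0, 0, 0, 0, 0, -1]])

```text
time_s: 9.38
eef_pos: [463.5, 44.5, 165.3]
ee_rot: [0.001, -0.144, 0.989, -0.004]
force: [-0.7, -0.3, -1.0]
grip_width: 0.002
```

```bash
python3 - <<'E'
from h import *
s=sense();print(s["eef_pos"],B(s["eef_pos"]).round(1),s["ee_rot"].round(3))
E
```

```text
[463.45228779  44.50590576 165.33683936] [-151.9    2.5  165.3] [ 0.001 -0.144  0.989 -0.004]
```

Emit:
play_rows(plan=[[1.5, -1.5, -35, 0, 0, 0, -1], [0, 0, -30, 0, 0, 0, -1], [0, 0, -12, 0, 0, 0, -1], [0, 0, 0, 0, 0, 0, -1]])

```text
time_s: 9.72
eef_pos: [467.8, 41.6, 90.2]
ee_rot: [0.002, -0.144, 0.99, -0.005]
force: [0.5, -0.1, -0.6]
grip_width: -0.004
```

```bash
python3 - <<'E'
from h import *
s=sense();print(s["eef_pos"],B(s["eef_pos"]).round(1),s["ee_rot"].round(3))
w=optics.capture("wrist");cv2.imwrite("pics/w4.png",w["img"])
E
```

```text
[467.7711853   41.55616486  90.17367163] [-148.6   -1.5   90.2] [ 0.002 -0.144  0.99  -0.005]
```

View pics/w4.png

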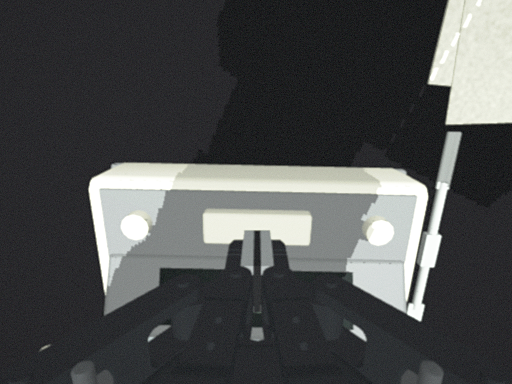

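The fingertips at (257,232) are over the tare key (205–310, 210–244). I'll press in small steps.

Emit:
play_rows(plan=[[-2, 0.5, -8, 0, 0, 0, -1], [0, 0, -4, 0, 0, 0, -1], [0, 0, 0, 0, 0, 0, -1]])

```text
time_s: 10.02
eef_pos: [469.1, 41.4, 82.9]
ee_rot: [0.006, -0.144, 0.989, -0.007]
force: [-0.3, -0.2, 0.6]
grip_width: -0.001
```

Emit:
play_rows(plan=[[0, 0, -4, 0, 0, 0, -1], [0, 0, -2, 0, 0, 0, -1]])

```text
time_s: 10.18
eef_pos: [470.1, 41.2, 78.2]
ee_rot: [0.008, -0.144, 0.989, -0.007]
force: [-0.4, -0.4, 0.1]
grip_width: -0.006
```

Emit:
play_rows(plan=[[0, 0, -2, 0, 0, 0, -1]])

```text
time_s: 10.27
eef_pos: [470.4, 41.2, 76.4]
ee_rot: [0.008, -0.144, 0.989, -0.007]
force: [-0.5, -0.1, 0.7]
grip_width: -0.004
```

Drifted +4 mm in x with a slight tilt. I'll correct that, then press.

Emit:
play_rows(plan=[[-4, 0, 2, -0.003, 0.017, 0, -1], [0, 0, 0, 0, 0, 0, -1]])

```text
time_s: 10.43
eef_pos: [465.9, 41.2, 78.4]
ee_rot: [-0.001, -0.144, 0.989, -0.007]
force: [0.9, -0.8, 0.5]
grip_width: 0.0
```

Emit:
play_rows(plan=[[-0.5, 0, -4, 0, 0.002, 0, -1]])

```text
time_s: 10.52
eef_pos: [465.8, 41.1, 75.0]
ee_rot: [-0.002, -0.144, 0.989, -0.007]
force: [0.4, 0.2, 0.3]
grip_width: 0.002
```

Emit:
play_rows(plan=[[-0.5, 0, -2, 0, 0.002, 0, -1]])

```text
time_s: 10.6
eef_pos: [465.1, 41.2, 72.6]
ee_rot: [-0.003, -0.145, 0.989, -0.007]
force: [-0.5, -0.3, -0.5]
grip_width: 0.001
```

Emit:
play_rows(plan=[[0, 0, -2, 0, 0, 0, -1]])

```text
time_s: 10.68
eef_pos: [465.2, 41.2, 70.5]
ee_rot: [-0.003, -0.145, 0.989, -0.007]
force: [-0.2, -0.0, 2.9]
grip_width: -0.004
```

Emit:
play_rows(plan=[[0, 0, -2, 0, 0, 0, -1]])

```text
time_s: 10.77
eef_pos: [465.2, 41.2, 68.4]
ee_rot: [-0.003, -0.145, 0.989, -0.007]
force: [-0.8, -0.5, 3.1]
grip_width: 0.003
```

Emit:
play_rows(plan=[[0, 0, -1.5, 0, 0, 0, -1]])

```text
time_s: 10.85
eef_pos: [465.3, 41.2, 67.5]
ee_rot: [-0.003, -0.145, 0.989, -0.007]
force: [-9.7, 1.3, 31.4]
grip_width: 0.001
```

The key has bottomed. I'll release and retreat straight up.

Emit:
play_rows(plan=[[0, 0, 0.7, 0, 0, 0, -1], [0, 0, 6, 0, 0, 0, -1], [0, 0, 15, 0, 0, 0, -1], [0, 0, 35, 0, 0, 0, -1], [-10, 0, 35, 0, 0, 0, -1]])

```text
time_s: 11.27
eef_pos: [452.4, 41.4, 157.3]
ee_rot: [-0.009, -0.144, 0.989, -0.006]
force: [-0.1, 0.3, 0.0]
grip_width: 0.002
```

Emit:
play_rows(plan=[[-20, 0, 35, 0, 0, 0, -1], [-20, 20, 35, 0, 0, 0, -1], [-20, 30, 20, 0, 0, 0, -1], [-20, 35, 0, 0, 0, 0, -1], [-20, 35, 0, 0, 0, 0, -1]])

```text
time_s: 11.68
eef_pos: [353.1, 158.5, 254.8]
ee_rot: [-0.003, -0.139, 0.99, -0.007]
force: [1.6, 0.6, -1.0]
grip_width: 0.002
```

Emit:
play_rows(plan=[[-10, 35, 0, 0, 0, 0, -1], [-10, 35, 0, 0, 0, 0, -1], [-10, 35, 0, 0, 0, 0, -1], [0, 0, 0, 0, 0, 0, -1], [0, 0, 0, 0, 0, 0, -1]])

```text
time_s: 12.1
eef_pos: [316.0, 272.9, 257.2]
ee_rot: [-0.0, -0.143, 0.99, -0.005]
force: [1.2, 0.9, 0.2]
grip_width: 0.0
```

```bash
python3 - <<'E'
from h import *
s=sense();print(s["eef_pos"],s["force"])
t=optics.capture("top")
f=lambda p:np.round((np.array(proj(t,W(*p)))-[155,90])*3.4,0).tolist()
print("bar ends exp(-59)",f((-59,40,259)),f((-59,-40,259)),"R tab",f((-59,-126.5,220)),"L tab",f((-59,126.5,220)),"tare",f((-150,0,72)))
cv2.imwrite("pics/end.png",cv2.resize(t["img"][90:265,155:300],None,fx=3.4,fy=3.4,interpolation=cv2.INTER_CUBIC))
E
```

```text
[315.95735385 272.94418223 257.22878339] [1.22137445 0.90310991 0.15322714]
bar ends exp(-59) [187.0, 385.0] [295.0, 355.0] R tab [409.0, 329.0] L tab [82.0, 420.0] tare [288.0, 493.0]
```

View pics/end.png

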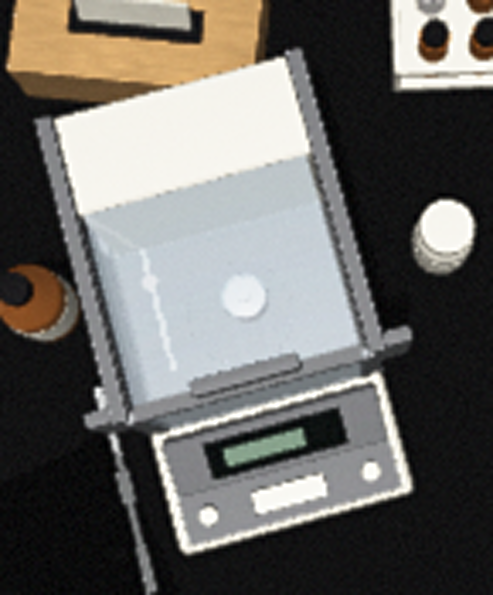

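The final view shows the top bar at (190–300, 355–388), and the right tab at (405,337) mirroring the left tab at (88,420). The weighing bottle, jar, brown bottle and spatula look unmoved, and the arm is clear.

```bash
python3 -c "
from rig import ctrl; print(ctrl.finish_job())"
```

```text
the job is handed in; nothing more can be done
None
```

I slid the top door and then the right-hand door shut with the closed fingertips, pressed the tare key until it bottomed, and let it spring back. I handed the job in at about 12 s of the 53 s allowed; no verdict was reported.

**Doors:** Each one slid at about 2 N until it met its front stop. The tool force there peaked near 36 N for the top door and 33 N for the right door. The fastest push was about 0.1 m/s. In the last top view the top grip is where I expected it for a shut door, and the right tab mirrors the shut left one.

**Tare key:** It took about 3 N on the way down and stopped at tip height 67.5 mm with about 33 N total (31 N of it vertical). I did not measure its spring-back on its own; the picture shows nothing unusual.

**Surroundings:** The weighing bottle, sample jar, brown bottle and spatula look unmoved in that view. I did not re-check the flask, wash bottle, beaker or weight block, which the arm never came near at their height. The arm ended clear of everything.

**What went off:** The arm drifted a few millimetres while descending. I restarted the first approach to the top bar, and corrected the position beside the right rail and above the key. During the first approach to the top bar the fingertips crossed the bar's edge about level with its top, and no contact force showed.

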